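# Find the stamped glassware crate and send it to dispatch

## Robot

A 6-joint arm with a two-finger parallel gripper is mounted at the origin on the work surface. World frame = base frame: x ahead of the robot, y to its left, z up, the work surface at z = 0. Lengths are in m, angles in rad, forces in N, time in s.
With the tool pointing down it reaches from about 0.35 to 0.975 m from the base axis. Payload 4.9 kg.
Tool frame: the origin (TCP) lies on the centre line of the jaws, within the pads' length; the fingertips stand ctrl.tcp_to_tips ahead of it and the grasp point (between the pads) lies 3 mm ahead of it (ctrl.tcp_to_tips is the distance from the TCP to the fingertips, in m); z points along the fingers, y is the direction in which the jaws open and shut (so a half turn about z gives the same grasp; the last joint's range is limited). The gripper opens to 85 mm and grips with 20 to 120 N. Pads are 22 mm wide; open, the fingers measure 114 mm over their backs; the gripper's body (76 mm by 85 mm) begins 54 mm behind the grasp point. The pads swing forward as they close: fully open they stand 13 mm farther back than shut.
Start: joints at [-1.312, 0.053, 1.613, -0, 1.476, -0.119], TCP at [0.231, -0.581, 0.253] pointing down, gripper open.
Joint ranges: [-3.01, 3.01], [-1.01, 2.22], [0.06, 2.58], [-1.02, 4.17], [0.09, 2.62], [-3.14, 3.14]. Speed limits (rad/s): [2.57, 2.57, 3.14, 3.14, 3.14, 3.14].

## Interface

Orientations are given as a rotation vector (axis times angle).
In Python, from station import ctrl, vision gives the robot as it stands.
- The arm moves only by the tool jog_arm, never from a script. Its argument "deltas" is a list of rows, each a list of 7 numbers: the turn, a rotation vector about the tool's x, y, z in rad, then the shift along the tool's x, y, z in cm, then the opening, from 0 (shut) to 1 (fully open). A call has 1 to 12 rows; each row shifts and turns the commanded pose from where the row before left it, along the tool's axes as they then stand; what a row does not reach is not made up. A row lasts 1/12 s, in which the tool goes at most 41.7 mm and 7.16 degrees, less where a joint would pass 70% of its speed; a pose out of reach is approached as far as the arm can. A call with a gripper value outside its range is refused whole. The fingers move at their own pace and stop on an object; "grip_force" is the grip in N (left out, the last holds). Time passes only in rows, so rows that do not move let the fingers close. It gives the time, the measured TCP pose, the force and the opening at its end, in the units of the state.
- ctrl.get_obs(): the state, without advancing time (a new reading comes with each control period).
- vision.get_image(name): name is "side" or "top" or "wrist"; returns (picture, depth): 480x640x3 uint8, red, green, blue; 480x640 float32, m along the optical axis (not along the pixel's ray), 0 where there is no reading.
- vision.calibration(name): a dict with "fx", "fy", "cx", "cy" (pixels), "rvec" (rotation vector, rad) and "tvec" (3), from world to camera coordinates, as OpenCV has them; the wrist camera has in their place "hand_eye" (4x4, takes a point from camera to tool coordinates, whose origin is the TCP and whose axes are the flange's). Camera axes: x right, y down, z forward; pixel columns grow to the right and rows downward; lengths in m; the calibration is good to about 2 mm. A picture is of the moment at which its call begins: read the wrist's pose just before it. calibration takes no time and is no camera call.
- ctrl.finish_job(): hands the job in, once; it reports no verdict.
The state is a dict: "t": time; "q": joint angles; "dq": joint speeds; "effort": joint torques, N m; "tool_pos": TCP position; "tool_rot": TCP orientation; "contact_force": force on the tool from outside, world axes, zero at the start; "wrist_torque": the same for the moment, N m; "opening": finger opening in m.
Only numpy, scipy, OpenCV 4.12 (cv2) and the standard library are available. Lean on these libraries where they do the work, as an engineer would, in place of code of your own. Each camera call takes 0.05 s, during which the arm holds its last target. There are 200 camera calls.

## Task

Tip both plywood crates over towards the robot, so that each lies on its side with its bottom facing away from the robot. Then push the crate that has the ring-and-cross stamp on its bottom sideways along the bench until it lies across the steel dispatch strip, covering the strip's full width, and leave the other crate lying off the strip. Only push with the fingers: do not pick the crates up, and leave everything else on the bench where it stands.

Things in the scene. Friction and masses are not known exactly. Their poses are not given: they have to be found in the camera images.
- crate_a: one of two outwardly identical empty open-topped plywood crates, 80 mm deep (its x), 140 mm wide (its y), 130 mm tall (its z), walls and bottom 6 mm, 0.3 to 0.55 kg. Origin: centre of its underside. Starts upright, x axis pointing away from the robot (within 0.25 rad), one crate each side of the strip. This one has the stamp.
- crate_b: one of two outwardly identical empty open-topped plywood crates, 80 mm deep (its x), 140 mm wide (its y), 130 mm tall (its z), walls and bottom 6 mm, 0.3 to 0.55 kg. Origin: centre of its underside. Starts upright, x axis pointing away from the robot (within 0.25 rad), one crate each side of the strip. This one has a plain bottom.
- stamp (a point): centre of the stamp, a dark inked ring 60 mm across with a cross inside, on the underside of crate_a (flat, cannot be felt; seen only once the crate is tipped)
- crate_a_mid (a point): centre of crate_a, 65 mm above its underside along its z; axes as the crate. Pushed towards the robot near the top of its far wall (finger rising with the wall), it tips about its lower near edge and past about 35 degrees falls by itself onto its near side. It then lies 80 mm high, reaching 130 mm towards the robot from that edge; its centre of mass lies about 56 mm from its bottom
- crate_b_mid (a point): centre of crate_b, 65 mm above its underside along its z; axes as the crate. Pushed towards the robot near the top of its far wall (finger rising with the wall), it tips about its lower near edge and past about 35 degrees falls by itself onto its near side. It then lies 80 mm high, reaching 130 mm towards the robot from that edge; its centre of mass lies about 56 mm from its bottom
- strip: the dispatch strip: a flat steel strip with a dark edge line along each side, let in flush with the bench, between the crates; 500 mm long (its x, pointing away from the robot) and 100 mm wide (its y); origin at its centre, on the bench
- reagent_bottle: bystander, not to be moved: amber capped bottle, 52 mm across, 105 mm tall. Origin: centre of its underside
- beaker: bystander, not to be moved: open glass beaker, 64 mm across, 75 mm tall. Origin: centre of its underside
- petri_dish: bystander, not to be moved: closed glass dish, 80 mm across, 15 mm tall. Origin: centre of its underside
- jar: bystander, not to be moved: glass jar with white cap, 56 mm across, 70 mm tall. Origin: centre of its underside
- slide_box: bystander, not to be moved: dark wooden slide box, 85 x 60 x 32 mm tall (x, y, z). Origin: centre of its underside
- weight: bystander, not to be moved: brass weight, a cylinder 32 mm across, 40 mm tall. Origin: centre of its underside
Mind the look-alikes: they are no part of the job. What is shaped like the crate_a but purple is not meant.

How it is judged:
On the way, in this order (a step that is already met when the one before it is completed fails the run):
1. both crates lie on their sides, bottoms away from the robot, the stamped one not yet at the strip (height (world z) of each of crate_a, crate_b below 0.055 m and angle between the z axis of each of crate_a, crate_b and the x axis of strip, either way round below 0.6 rad and angle between each of crate_a, crate_b's own x axis and vertical below 0.17 rad and linear speed of each of crate_a, crate_b below 0.02 m/s and (y of crate_a_mid in the frame of strip above 0.06 m or y of crate_a_mid in the frame of strip below -0.06 m)), for 0.2 s.
2. the stamped crate lies across the strip (y of crate_a_mid in the frame of strip between -0.022 and 0.022 m and x of crate_a_mid in the frame of strip between -0.22 and 0.22 m), for 0.2 s.
At the end, for the whole second after the job is handed in: Both crates lie at rest on their sides on the bench (within 10 degrees), bottoms roughly facing away from the robot (within 30 degrees); the stamped crate's centre is within 22 mm of the strip's middle line, along its length; the plain crate's centre is 110 mm or more from that line (all of step 2 and height (world z) of each of crate_a, crate_b below 0.055 m and angle between the z axis of each of crate_a, crate_b and the x axis of strip, either way round below 0.6 rad and angle between each of crate_a, crate_b's own x axis and vertical below 0.17 rad and linear speed of each of crate_a, crate_b below 0.02 m/s and (y of crate_b_mid in the frame of strip above 0.11 m or y of crate_b_mid in the frame of strip below -0.11 m)); the robot touches nothing.
It fails at once if a crate is lifted off the bench (the centre of its bottom higher than 70 mm) (height (world z) of any of crate_a, crate_b above 0.07 m).
It fails at once if a bystander is moved more than 30 mm (distance of any of reagent_bottle, beaker, petri_dish, jar, slide_box, weight from where it was at the start of the episode above 0.03 m).
It also fails if it takes over 64 s, if anything falls off the work surface, if the arm or the gripper's body presses on something with over 40 N, if the wrist force passes 120 N, or if a joint passes its speed limit or range.

## Working session

There is one attempt and no reset: what is moved stays moved. The work goes in short steps, Python scripts to look and compute and a tool call to move; the robot and the scene stay as the last step left them, time stands still between calls to the robot, and variables do not carry over. Pictures are saved under pics/ and viewed, about 8 in all and at most 12, crops included, and the job is handed in when it is done.

Besides the shell and the picture viewer there is one more tool, called after "Request:" as name(argument=value, ...), one argument or row to a line, values as JSON. jog_arm: Moves the arm, as the interface text tells. Its arguments: {"type":"object","properties":{"deltas":{"type":"array"},"grip_force":{"type":"number"}},"required":["deltas"]}

```bash
mkdir -p pics; ls; cat > h.py <<'E'
import numpy as np,cv2
from station import ctrl,vision
def snap(name,fn=None):
    im,d=vision.get_image(name)
    if fn: cv2.imwrite('pics/'+fn,im[:,:,::-1])
    return im,d
def cloud(name,d):
    c=vision.calibration(name); R,_=cv2.Rodrigues(np.array(c['rvec'],float)); t=np.array(c['tvec'],float)
    v,u=np.mgrid[0:480,0:640]
    P=np.stack([(u-c['cx'])/c['fx']*d,(v-c['cy'])/c['fy']*d,d],-1)
    W=(P-t.ravel())@R
    W[d==0]=np.nan
    return W
E
python3 - <<'E'
from h import *
im,d=snap('top','top1.png'); W=cloud('top',d); np.save('topW.npy',W); np.save('topim.npy',im)
im,d=snap('side','side1.png')
o=ctrl.get_obs(); print(o['tool_pos'],o['tool_rot'],o['t'],o['opening'],ctrl.tcp_to_tips)
E
```

```text
pics
[ 0.2304133  -0.580397    0.25217842] [-3.08384576e+00 -5.89544581e-01  1.77012436e-04] 0.1 0.08549272915773962 0.022
```

View pics/top1.png

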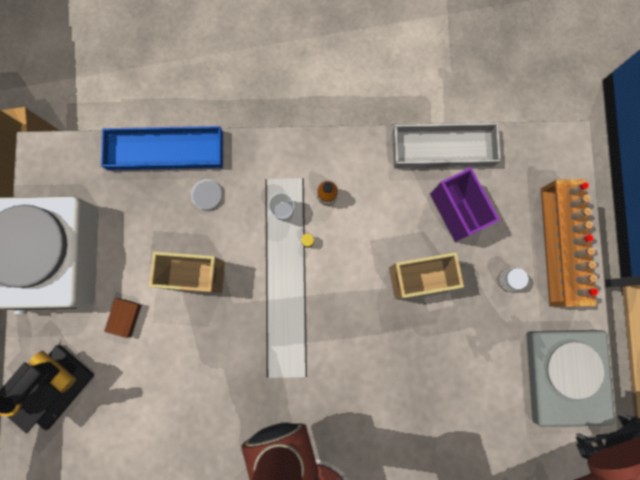

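View pics/side1.png

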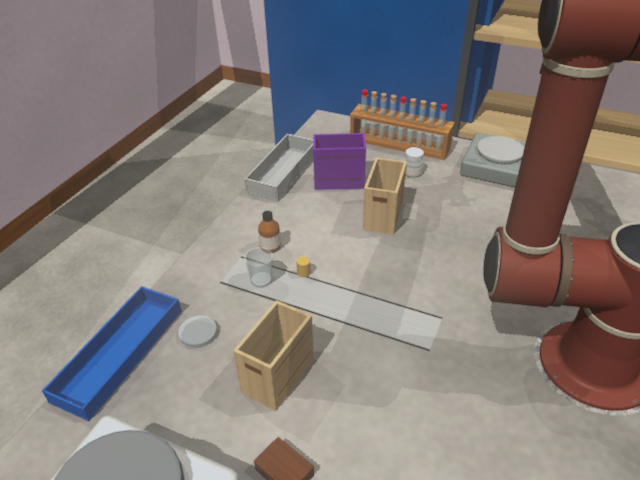

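The top picture shows the left crate at about px (183,272), the right one at (428,275) and the strip along column 286. The beaker (281,207) and the weight (307,240) stand on or beside the strip. Next I measure them.

```bash
python3 - <<'E'
from h import *
W=np.load('topW.npy')
for n,(u0,v0,u1,v1) in dict(L=(135,240,230,305),R=(380,240,475,310)).items():
    w=W[v0:v1,u0:u1].reshape(-1,3); w=w[(w[:,2]>.115)&(w[:,2]<.145)]
    r=cv2.minAreaRect(w[:,:2].astype(np.float32)); print(n,len(w),np.median(w[:,2]),r, cv2.boxPoints(r).round(3).tolist())
for n,(u,v) in dict(stripTL=(266,179),stripTR=(303,179),stripBL=(268,377),stripBR=(306,377),beak=(281,207),weight=(307,240),bottle=(327,191),petri=(207,195),slide=(123,318),jar=(516,279)).items(): print(n,W[v,u].round(3))
for n,(u0,v0,u1,v1) in dict(purple=(428,165,502,243),beaker=(268,192,296,222),weight=(298,230,318,250),bottle=(312,175,342,205),petri=(190,178,226,212),slide=(100,294,145,340),jar=(498,262,532,296),tray=(390,120,502,168)).items():
    w=W[v0:v1,u0:u1].reshape(-1,3); w=w[w[:,2]>.01]
    print(n,len(w),np.nanpercentile(w,[2,98],axis=0).round(3).tolist())
E
```

```text
L 653 0.13113738564825 ((0.5668493509292603, 0.2786253094673157), (0.14162790775299072, 0.08000905811786652), 84.40544128417969) [[0.5199999809265137, 0.21199999749660492], [0.6000000238418579, 0.20399999618530273], [0.6140000224113464, 0.3449999988079071], [0.5339999794960022, 0.3529999852180481]]
R 602 0.13079149293898687 ((0.5478789210319519, -0.2822122573852539), (0.08001983910799026, 0.14178480207920074), 8.601078987121582) [[0.49799999594688416, -0.21799999475479126], [0.5189999938011169, -0.3580000102519989], [0.5979999899864197, -0.34599998593330383], [0.5770000219345093, -0.20600000023841858]]
stripTL [0.81  0.1   0.003]
stripTR [0.809 0.005 0.001]
stripBL [ 0.312  0.099 -0.001]
stripBR [0.31  0.005 0.001]
beak [0.734 0.062 0.01 ]
weight [ 0.645 -0.004  0.036]
bottle [ 0.752 -0.055  0.103]
petri [0.767 0.248 0.019]
slide [0.463 0.446 0.034]
jar [ 0.536 -0.501  0.07 ]
purple 2575 [[0.642, -0.44, 0.011], [0.832, -0.32, 0.134]]
beaker 373 [[0.696, 0.027, 0.011], [0.756, 0.085, 0.079]]
weight 144 [[0.63, -0.019, 0.012], [0.659, 0.01, 0.046]]
bottle 425 [[0.736, -0.079, 0.023], [0.783, -0.032, 0.11]]
petri 764 [[0.734, 0.216, 0.012], [0.806, 0.287, 0.022]]
slide 993 [[0.422, 0.415, 0.014], [0.507, 0.485, 0.039]]
jar 573 [[0.512, -0.524, 0.014], [0.563, -0.476, 0.075]]
tray 1981 [[0.831, -0.485, 0.01], [0.93, -0.228, 0.055]]
```

Request:
jog_arm(
  deltas=[
    [0,0,0.076,0,0,0,1],
    [0,0,0.076,0,0,0,1],
    [0,0,0.076,0,0,0,1],
    [0,0,0,2.17,-1.235,0,1],
    [0,0,0,2.17,-1.235,0,1],
    [0,0,0,2.17,-1.235,0,1],
    [0,0,0,2.17,-1.235,0,1],
    [0,0,0,2.17,-1.235,0,1],
    [0,0,0,2.17,-1.235,0,1],
    [0,0,0,2.17,-1.235,0,1],
    [0,0,0,2.17,-1.235,0,1],
    [0,0,0,2.17,-1.235,0,1],
  ],
)

```text
t: 1.1
tool_pos: [0.4078, -0.4407, 0.2527]
tool_rot: [-3.132, -0.235, 0.001]
contact_force: [0.6, -0.6, 0.4]
opening: 0.0857
```

Request:
jog_arm(
  deltas=[
    [0,0,0,2.17,-1.235,0,1],
    [0,0,0,2.17,-1.235,0,1],
    [0,0,0,2.17,-1.235,0,1],
    [0,0,0,2.17,-1.235,0,1],
    [0,0,0,2.17,-1.235,0,1],
    [0,0,0,2.17,-1.235,0,1],
    [0,0,0,2.17,-1.235,0,1],
    [0,0,0,2.17,-1.235,0,1],
    [0,0,0,2.17,-1.235,0,1],
    [0,0,0,2.17,-1.235,0,1],
    [0,0,0,2.17,-1.235,0,1],
    [0,0,0,0,0,0,1],
  ],
)

```text
t: 2.1
tool_pos: [0.6251, -0.2688, 0.2523]
tool_rot: [-3.13, -0.241, -0.001]
contact_force: [-0.7, 0.1, -0.8]
opening: 0.0852
```

Request:
jog_arm(
  deltas=[
    [0,0,0,0,0,2.5,1],
    [0,0,0,0,0,2.5,1],
    [0,0,0,0,0,2.5,1],
    [0,0,0,0,0,2.5,1],
    [0,0,0,0,0,2.5,1],
    [0,0,0,0,0,0,1],
    [0,0,0,-0.8,0,0,1],
    [0,0,0,-0.8,0,0,1],
    [0,0,0,-0.4,0,0,1],
    [0,0,0,0,0,0,1],
  ],
)

```text
t: 2.93
tool_pos: [0.603, -0.2759, 0.1309]
tool_rot: [3.131, 0.234, 0.004]
contact_force: [0.0, -0.2, -0.4]
opening: 0.0854
```

Request:
jog_arm(
  deltas=[
    [0,0,0,-0.4,0,0,1],
    [0,0,0,-0.5,0,-0.2,1],
    [0,0,0,-0.5,0,-0.25,1],
    [0,0,0,-0.5,0,-0.25,1],
    [0,0,0,-0.5,0,-0.25,1],
    [0,0,0,-0.5,0,-0.2,1],
    [0,0,0,-0.5,0,-0.2,1],
    [0,0,0,0,0,0,1],
  ],
)

```text
t: 3.6
tool_pos: [0.5686, -0.2803, 0.1422]
tool_rot: [3.132, 0.234, -0.001]
contact_force: [2.0, -0.6, 2.1]
opening: 0.0855
```

```bash
python3 - <<'E'
from h import *
im,d=snap('side'); cv2.imwrite('pics/s2.png',cv2.resize(im[100:300,280:540,::-1],None,fx=2,fy=2))
E
```

```text
(no output)
```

View pics/s2.png

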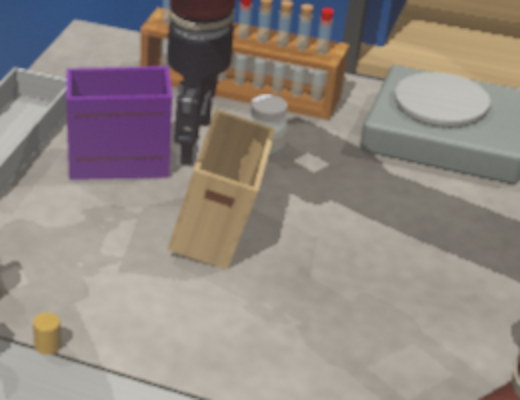

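The crop shows the right crate tilted about 18° and tipping cleanly, with the finger on its far wall. I keep going.

Request:
jog_arm(
  deltas=[
    [0,0,0,-0.6,0,-0.15,1],
    [0,0,0,-0.6,0,-0.1,1],
    [0,0,0,-0.6,0,-0.1,1],
    [0,0,0,-0.6,0,-0.05,1],
    [0,0,0,-0.6,0,0,1],
    [0,0,0,-0.6,0,0,1],
    [0,0,0,-0.6,0,0,1],
    [0,0,0,-0.6,0,0,1],
    [0,0,0,-0.6,0,0,1],
    [0,0,0,0,0,0,1],
    [0,0,0,0,0,0,1],
    [0,0,0,0,0,0,1],
  ],
)

```text
t: 4.65
tool_pos: [0.516, -0.288, 0.1457]
tool_rot: [-3.133, -0.235, 0.0]
contact_force: [0.3, -0.0, 0.7]
opening: 0.0853
```

```bash
python3 - <<'E'
from h import *
im,d=snap('side'); cv2.imwrite('pics/s3.png',cv2.resize(im[100:300,280:540,::-1],None,fx=2,fy=2))
E
```

```text
(no output)
```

View pics/s3.png

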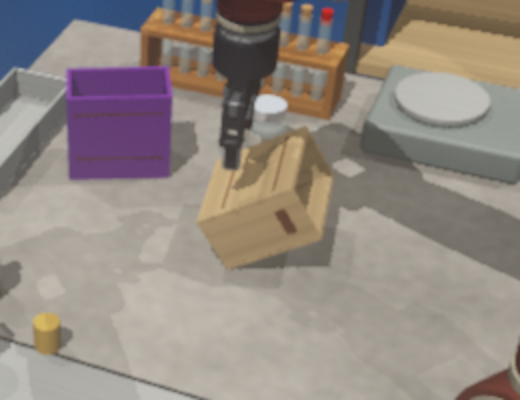

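Request:
jog_arm(
  deltas=[
    [0,0,0,0.3,0,-2.1,1],
    [0,0,0,0,0,-2.1,1],
    [0,0,0,0,0,-2.1,1],
    [0,0,0,0,0,-2.1,1],
    [0,0,0,0,0,-2.1,1],
    [0,0,0.0835,0,0,0,1],
    [0,0,0.0835,0,0,0,1],
    [0,0,0.083,0,0,0,1],
    [0,0,0,0.35,-2.845,0,1],
    [0,0,0,0.35,-2.845,0,1],
    [0,0,0,0.35,-2.845,0,1],
    [0,0,0,0.35,-2.845,0,1],
  ],
)

```text
t: 5.7
tool_pos: [0.5446, -0.1746, 0.2508]
tool_rot: [-3.138, 0.158, -0.0]
contact_force: [0.2, -0.1, -0.4]
opening: 0.0855
```

Request:
jog_arm(
  deltas=[
    [0,0,0,0.35,-2.845,0,1],
    [0,0,0,0.35,-2.845,0,1],
    [0,0,0,0.35,-2.845,0,1],
    [0,0,0,0.35,-2.845,0,1],
    [0,0,0,0.35,-2.845,0,1],
    [0,0,0,0.35,-2.845,0,1],
    [0,0,0,0.35,-2.845,0,1],
    [0,0,0,0.35,-2.845,0,1],
    [0,0,0,0.35,-2.845,0,1],
    [0,0,0,0.35,-2.845,0,1],
    [0,0,0,0.35,-2.845,0,1],
    [0,0,0,0.35,-2.845,0,1],
  ],
)

```text
t: 6.7
tool_pos: [0.6205, 0.1615, 0.2508]
tool_rot: [-3.138, 0.157, -0.0]
contact_force: [-0.5, -0.3, -0.3]
opening: 0.0854
```

Request:
jog_arm(
  deltas=[
    [0,0,0,0.35,-2.845,0,1],
    [0,0,0,0.35,-2.845,0,1],
    [0,0,0,0.35,-2.845,0,1],
    [0,0,0,0.35,-2.845,0,1],
    [0,0,0,0,0,0,1],
    [0,0,0,0,0,0,1],
  ],
)

```text
t: 7.2
tool_pos: [0.6455, 0.2731, 0.2502]
tool_rot: [3.137, -0.153, -0.001]
contact_force: [0.2, -0.4, 1.0]
opening: 0.0855
```

```bash
python3 - <<'E'
from h import *
o=ctrl.get_obs(); print(o['tool_pos'],o['tool_rot'],o['t'])
im,d=snap('top'); cv2.imwrite('pics/t4.png',im[100:400,80:560,::-1]); W=cloud('top',d)
for n,(u0,v0,u1,v1) in dict(R=(380,200,490,340)).items():
    w=W[v0:v1,u0:u1].reshape(-1,3); w=w[(w[:,2]>.065)&(w[:,2]<.095)]
    print(n,len(w),np.median(w[:,2]),cv2.minAreaRect(w[:,:2].astype(np.float32)))
im,d=snap('side'); cv2.imwrite('pics/s4.png',im[:,:,::-1]); 
E
```

```text
[0.64547057 0.2730859  0.25024461] [ 3.13738932e+00 -1.53347817e-01 -9.71854979e-04] 7.2
R 3014 0.08139172791888355 ((0.5654235482215881, -0.32553914189338684), (0.1706712245941162, 0.3623158633708954), 76.44214630126953)
```

View pics/s4.png

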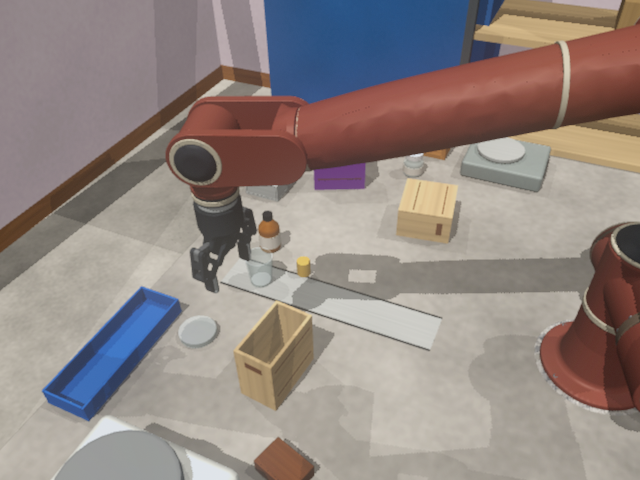

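The right crate lies flat (px 428,210), with its slats at the same height as expected. Now the left crate, with the same sequence of moves.

Request:
jog_arm(
  deltas=[
    [0,0,0,0,0,2.5,1],
    [0,0,0,0,0,2.5,1],
    [0,0,0,0,0,2.5,1],
    [0,0,0,0,0,2.5,1],
    [0,0,0,0,0,2.3,1],
    [0,0,0,0,0,0,1],
    [0,0,0,-0.8,0,0,1],
    [0,0,0,-0.8,0,0,1],
    [0,0,0,-0.6,0,0,1],
    [0,0,0,0,0,0,1],
  ],
)

```text
t: 8.13
tool_pos: [0.6234, 0.2743, 0.1303]
tool_rot: [-3.136, 0.156, -0.004]
contact_force: [0.3, 0.5, -0.2]
opening: 0.0853
```

Request:
jog_arm(
  deltas=[
    [0,0,0,-0.4,0,0,1],
    [0,0,0,-0.5,0,-0.2,1],
    [0,0,0,-0.5,0,-0.25,1],
    [0,0,0,-0.5,0,-0.25,1],
    [0,0,0,-0.5,0,-0.25,1],
    [0,0,0,-0.5,0,-0.2,1],
    [0,0,0,-0.5,0,-0.2,1],
    [0,0,0,0,0,0,1],
  ],
)

```text
t: 8.8
tool_pos: [0.589, 0.2775, 0.1417]
tool_rot: [-3.137, 0.157, 0.0]
contact_force: [1.4, -0.5, 0.9]
opening: 0.0856
```

Request:
jog_arm(
  deltas=[
    [0,0,0,-0.6,0,-0.15,1],
    [0,0,0,-0.6,0,-0.1,1],
    [0,0,0,-0.6,0,-0.1,1],
    [0,0,0,-0.6,0,-0.05,1],
    [0,0,0,-0.6,0,0,1],
    [0,0,0,-0.6,0,0,1],
    [0,0,0,-0.6,0,0,1],
    [0,0,0,-0.6,0,0,1],
    [0,0,0,-0.6,0,0,1],
    [0,0,0,0,0,0,1],
    [0,0,0,0,0,0,1],
    [0,0,0,0,0,0,1],
  ],
)

```text
t: 9.8
tool_pos: [0.5361, 0.2826, 0.1453]
tool_rot: [-3.138, 0.157, -0.0]
contact_force: [0.1, 0.2, 0.9]
opening: 0.0853
```

Request:
jog_arm(
  deltas=[
    [0,0,0,0.3,0,-2.1,1],
    [0,0,0,0,0,-2.1,1],
    [0,0,0,0,0,-2.1,1],
    [0,0,0,0,0,-2.1,1],
    [0,0,0,0,0,-2.1,1],
    [0,0,0,3.5,0,0,1],
    [0,0,0,3.5,0,0,1],
    [0,0,0,3.5,0,0,1],
    [0,0,0,3.5,0,0,1],
    [0,0,0,3.5,0,0,1],
    [0,0,0,0,0,0,1],
    [0,0,0,0,0,0,1],
  ],
)

```text
t: 10.8
tool_pos: [0.7146, 0.2638, 0.2481]
tool_rot: [3.137, -0.16, -0.004]
contact_force: [0.0, -0.0, 0.2]
opening: 0.0856
```

```bash
python3 - <<'E'
from h import *
o=ctrl.get_obs(); print(o['tool_pos'],o['tool_rot'],o['t'])
ims,d=snap('side'); imw,_=snap('wrist')
cv2.imwrite('pics/c5.png',np.vstack([cv2.resize(ims,(400,300)),cv2.resize(imw,(400,300))])[:,:,::-1])
im,d=snap('top'); W=cloud('top',d); np.save('topW2.npy',W); cv2.imwrite('pics/t5.png',im[:,:,::-1])
E
```

```text
[0.71460247 0.26380662 0.24805323] [ 3.13679033 -0.16012206 -0.0039813 ] 10.8
```

View pics/c5.png

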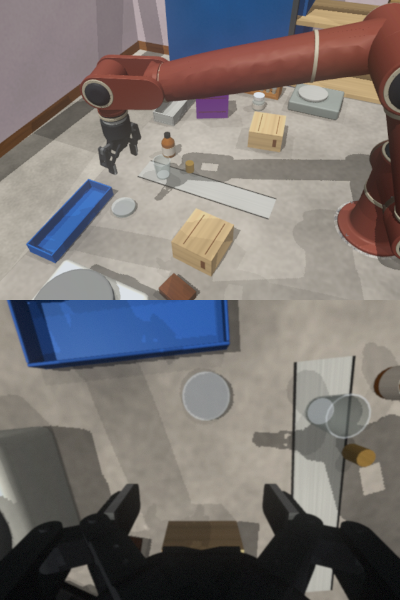

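Both crates are down. The left one's bottom face just shows at the bottom edge of the wrist view, so I tilt the tool back to look at it.

Request:
jog_arm(
  deltas=[
    [0,-0.12,0,0,0,0,1],
    [0,-0.12,0,0,0,0,1],
    [0,-0.12,0,0,0,0,1],
    [0,-0.12,0,0,0,0,1],
    [0,-0.12,0,0,0,0,1],
    [0,-0.1,0,0,0,0,1],
    [0,0,0,0,0,0,1],
    [0,0,0,0,0,0,1],
  ],
)

```text
t: 11.62
tool_pos: [0.7129, 0.2649, 0.2483]
tool_rot: [-2.916, 0.146, 1.065]
contact_force: [0.5, -0.2, -0.7]
opening: 0.0852
```

```bash
python3 - <<'E'
from h import *
o=ctrl.get_obs(); print(o['tool_pos'],o['tool_rot'],o['t'])
imw,_=snap('wrist','w6.png')
W=np.load('topW2.npy')
for n,(y0,y1) in dict(R=(-.42,-.15),L=(.12,.42)).items():
    w=W.reshape(-1,3); w=w[(w[:,2]>.07)&(w[:,2]<.09)&(w[:,0]>.3)&(w[:,0]<.58)&(w[:,1]>y0)&(w[:,1]<y1)]
    r=cv2.minAreaRect(w[:,:2].astype(np.float32)); print(n,len(w),np.median(w[:,2]),r,cv2.boxPoints(r).round(3).tolist())
E
```

```text
[0.71288635 0.26490857 0.24830746] [-2.91611715  0.14645847  1.06533651] 11.6167
R 3418 0.08139345710163085 ((0.43822768330574036, -0.29833540320396423), (0.1304682493209839, 0.14144861698150635), 8.750999450683594) [[0.3630000054836273, -0.23800000548362732], [0.38499999046325684, -0.3779999911785126], [0.5130000114440918, -0.3580000102519989], [0.492000013589859, -0.21899999678134918]]
L 1239 0.08182798519616573 ((0.45687735080718994, 0.25308743119239807), (0.06886256486177444, 0.12976516783237457), 84.39537048339844) [[0.3889999985694885, 0.22499999403953552], [0.5180000066757202, 0.21199999749660492], [0.5249999761581421, 0.2809999883174896], [0.3959999978542328, 0.2939999997615814]]
```

View pics/w6.png

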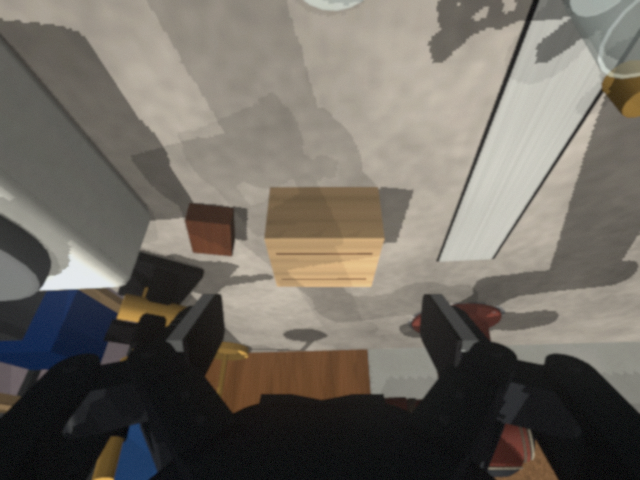

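The left crate's bottom (px 270-382, 187-237) is plain wood, so the right crate should be the stamped one. I look at that one on the way.

Request:
jog_arm(
  deltas=[
    [0,0,0,0,3.4,0,1],
    [0,0,0,0,3.4,0,1],
    [0,0,0,0,3.4,0,1],
    [0,0,0,0,3.4,0,1],
    [0,0,0,0,3.4,0,1],
    [0,0,0,0,3.4,0,1],
    [0,0,0,0,3.4,0,1],
    [0,0,0,0,3.4,0,1],
    [0,0,0,0,3.4,0,1],
    [0,0,0,0,3.4,0,1],
    [0,0,0,0,3.4,0,1],
    [0,0,0,0,3.4,0,1],
  ],
)

```text
t: 12.67
tool_pos: [0.6717, -0.1419, 0.2539]
tool_rot: [-2.921, 0.144, 1.056]
contact_force: [0.7, 0.1, -0.5]
opening: 0.0854
```

Request:
jog_arm(
  deltas=[
    [0,0,0,0,3.4,0,1],
    [0,0,0,0,3.4,0,1],
    [0,0,0,0,3.4,0,1],
    [0,0,0,0,3.4,0,1],
    [0,0,0,0,0,0,1],
  ],
)

```text
t: 13.08
tool_pos: [0.6571, -0.2819, 0.2535]
tool_rot: [-2.921, 0.156, 1.057]
contact_force: [-0.0, -0.2, 0.1]
opening: 0.0853
```

```bash
python3 - <<'E'
from h import *
o=ctrl.get_obs(); print(o['tool_pos'],o['tool_rot'],o['t'])
imw,_=snap('wrist','w7.png')
E
```

```text
[ 0.65706437 -0.28190012  0.25346294] [-2.92118474  0.15568674  1.05712546] 13.0833
```

View pics/w7.png

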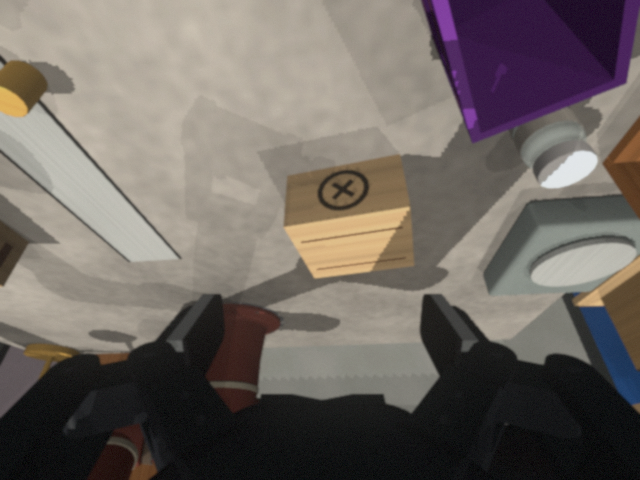

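The right crate's bottom carries the ring-and-cross (px 343,189). I straighten the tool, turn it to push along +y and go to the crate's outer side.

Request:
jog_arm(
  deltas=[
    [0,0.12,0,0,0,0,1],
    [0,0.12,0,0,0,0,1],
    [0,0.12,0,0,0,0,1],
    [0,0.12,0,0,0,0,1],
    [0,0.12,0,0,0,0,1],
    [0,0.1,0,0,0,0,1],
    [0,0,-0.12,0,0,0,1],
    [0,0,-0.12,0,0,0,1],
    [0,0,-0.12,0,0,0,1],
    [0,0,-0.12,0,0,0,1],
    [0,0,-0.12,0,0,0,1],
    [0,0,-0.12,0,0,0,1],
  ],
)

```text
t: 14.13
tool_pos: [0.6589, -0.2742, 0.253]
tool_rot: [2.985, 0.97, 0.005]
contact_force: [0.8, -0.9, 0.7]
opening: 0.0853
```

Request:
jog_arm(
  deltas=[
    [0,0,-0.12,0,0,0,1],
    [0,0,-0.12,0,0,0,1],
    [0,0,-0.12,0,0,0,1],
    [0,0,-0.12,0,0,0,1],
    [0,0,-0.12,0,0,0,1],
    [0,0,-0.12,0,0,0,1],
    [0,0,-0.12,0,0,0,1],
    [0,0,-0.12,0,0,0,1],
    [0,0,0,0,0,0,1],
  ],
)

```text
t: 14.88
tool_pos: [0.659, -0.2743, 0.2528]
tool_rot: [2.204, 2.234, 0.002]
contact_force: [0.2, 0.2, -0.4]
opening: 0.0854
```

Request:
jog_arm(
  deltas=[
    [0,0,0.013,-1.8,-2.65,0,1],
    [0,0,0,-1.8,-2.65,0,1],
    [0,0,0,-1.8,-2.65,0,1],
    [0,0,0,-1.8,-2.65,0,1],
    [0,0,0,-1.8,-2.65,0,1],
    [0,0,0,-1.8,-2.65,0,1],
    [0,0,0,-1.8,-2.65,0,1],
    [0,0,0,-1.8,-2.65,0,1],
    [0,0,0,0,0,0,1],
  ],
)

```text
t: 15.63
tool_pos: [0.4432, -0.4215, 0.2519]
tool_rot: [2.231, 2.208, -0.004]
contact_force: [-0.3, -0.2, -0.4]
opening: 0.0851
```

Request:
jog_arm(
  deltas=[
    [0,0,0,0,0,2.5,1],
    [0,0,0,0,0,2.5,1],
    [0,0,0,0,0,2.5,1],
    [0,0,0,0,0,2.5,1],
    [0,0,0,0,0,2.5,1],
    [0,0,0,0,0,2.5,1],
    [0,0,0,0,0,2.5,1],
    [0,0,0,0,0,1.8,1],
    [0,0,0,0,0,0,1],
  ],
)

```text
t: 16.38
tool_pos: [0.4452, -0.4163, 0.0535]
tool_rot: [-2.222, -2.211, -0.001]
contact_force: [-0.1, 1.2, -0.8]
opening: 0.0855
```

Request:
jog_arm(
  deltas=[
    [0,0,0,1,0,0,1],
    [0,0,0,1,0,0,1],
    [0,0,0,1,0,0,1],
    [0,0,0,1,0,0,1],
    [0,0,0,1,0,0,1],
    [0,0,0,1,0,0,1],
    [0,0,0,1,0,0,1],
    [0,0,0,1,0,0,1],
    [0,0,0,1,0,0,1],
    [0,0,0,1,0,0,1],
    [0,0,0,1,0,0,1],
    [0,0,0,1,0,0,1],
  ],
)

```text
t: 17.38
tool_pos: [0.4479, -0.3002, 0.0585]
tool_rot: [2.224, 2.214, 0.0]
contact_force: [0.6, -5.1, 3.9]
opening: 0.0853
```

Request:
jog_arm(
  deltas=[
    [0,0,0,1,0,0,1],
    [0,0,0,1,0,0,1],
    [0,0,0,1,0,0,1],
    [0,0,0,1,0,0,1],
    [0,0,0,1,0,0,1],
    [0,0,0,1,0,0,1],
    [0,0,0,1,0,0,1],
    [0,0,0,1,0,0,1],
    [0,0,0,1,0,0,1],
    [0,0,0,1,0,0,1],
    [0,0,0,1,0,0,1],
    [0,0,0,0,0,0,1],
  ],
)

```text
t: 18.38
tool_pos: [0.4471, -0.1878, 0.0571]
tool_rot: [-2.224, -2.216, -0.002]
contact_force: [0.7, 0.7, -0.1]
opening: 0.0854
```

```bash
cat > m.py <<'E'
from h import *
o=ctrl.get_obs(); print(o['tool_pos'],o['t'])
im,d=snap('top'); cv2.imwrite('pics/top_%.0f.png'%o['t'],im[:,:,::-1]); W=cloud('top',d)
w=W.reshape(-1,3); w=w[(w[:,2]>.075)&(w[:,2]<.087)&(w[:,0]>.3)&(w[:,0]<.58)&(w[:,1]>max(o['tool_pos'][1]+.02,-.4))&(w[:,1]<.19)]
r=cv2.minAreaRect(w[:,:2].astype(np.float32)); print(len(w),r,cv2.boxPoints(r).round(3).tolist(),'ymax',np.percentile(w[:,1],99.5))
im,d=snap('side'); cv2.imwrite('pics/side_%.0f.png'%o['t'],im[:,:,::-1])
E
python3 m.py
```

```text
[ 0.44712647 -0.18779852  0.05709574] 18.3833
2528 ((0.44924235343933105, -0.10121618956327438), (0.13230374455451965, 0.12990841269493103), 89.6900634765625) [[0.3840000033378601, -0.16699999570846558], [0.5139999985694885, -0.1679999977350235], [0.5149999856948853, -0.03500000014901161], [0.38499999046325684, -0.03500000014901161]] ymax -0.03562478546692416
```

The crate is now square to the strip, with its centre at about (0.449, -0.105). Another 157 mm is needed; I slow down at the end.

Request:
jog_arm(
  deltas=[
    [0,0,0,1,0,0,1],
    [0,0,0,1,0,0,1],
    [0,0,0,1,0,0,1],
    [0,0,0,1,0,0,1],
    [0,0,0,1,0,0,1],
    [0,0,0,1,0,0,1],
    [0,0,0,1,0,0,1],
    [0,0,0,1,0,0,1],
    [0,0,0,1,0,0,1],
    [0,0,0,1,0,0,1],
    [0,0,0,1,0,0,1],
    [0,0,0,1,0,0,1],
  ],
)

```text
t: 19.48
tool_pos: [0.4478, -0.069, 0.0573]
tool_rot: [-2.226, -2.217, 0.0]
contact_force: [-0.3, -1.3, -0.4]
opening: 0.0856
```

Request:
jog_arm(
  deltas=[
    [0,0,0,0.8,0,0,1],
    [0,0,0,0.8,0,0,1],
    [0,0,0,0.6,0,0,1],
    [0,0,0,0.5,0,0,1],
    [0,0,0,0.5,0,0,1],
    [0,0,0,0.4,0,0,1],
    [0,0,0,0,0,0,1],
    [0,0,0,0,0,0,1],
  ],
)

```text
t: 20.15
tool_pos: [0.4481, -0.0336, 0.0575]
tool_rot: [-2.226, -2.217, -0.001]
contact_force: [0.4, -0.4, -0.8]
opening: 0.0852
```

```bash
python3 m.py
```

```text
[ 0.44814922 -0.03361655  0.0574551 ] 20.15
1923 ((0.4507695436477661, 0.053317151963710785), (0.12991422414779663, 0.132578045129776), 0.056543607264757156) [[0.38600000739097595, 0.11999999731779099], [0.38600000739097595, -0.013000000268220901], [0.515999972820282, -0.013000000268220901], [0.515999972820282, 0.11999999731779099]] ymax 0.11912756114370639
```

The crate's centre is at y ≈ 0.050, against the strip's middle line at 0.052. I back off and raise the tool.

Request:
jog_arm(
  deltas=[
    [0,0,0,-1,0,0,1],
    [0,0,0,-2,0,0,1],
    [0,0,0,-3,0,0,1],
    [0,0,0,-3,0,0,1],
    [0,0,0,-3,0,-3,1],
    [0,0,0,-3,0,-3,1],
    [0,0,0,-3,0,-3,1],
    [0,0,0,-3,0,-3,1],
    [0,0,0,-3,0,-3,1],
    [0,0,0,-3,0,-3,1],
    [0,0,0,0,0,0,1],
    [0,0,0,0,0,0,1],
  ],
)

```text
t: 21.25
tool_pos: [0.4473, -0.3035, 0.2367]
tool_rot: [2.226, 2.21, 0.001]
contact_force: [0.8, 0.1, 0.6]
opening: 0.0855
```

```bash
python3 m.py; python3 - <<'E'
from h import *
im,d=snap('top'); W=cloud('top',d).reshape(-1,3)
w=W[(W[:,2]>.07)&(W[:,2]<.09)&(W[:,0]>.3)&(W[:,0]<.58)&(W[:,1]>.17)&(W[:,1]<.4)]
print('plain',cv2.minAreaRect(w[:,:2].astype(np.float32)))
w=W[(W[:,2]>.07)&(W[:,2]<.09)&(W[:,0]>.3)&(W[:,0]<.58)&(W[:,1]>-.08)&(W[:,1]<.17)]
print('stamped',cv2.minAreaRect(w[:,:2].astype(np.float32)))
E
ls pics
```

```text
[ 0.44725768 -0.30354412  0.23671163] 21.25
3344 ((0.4507226347923279, 0.04951167106628418), (0.13985100388526917, 0.12990590929985046), 89.91924285888672) [[0.38600000739097595, -0.019999999552965164], [0.515999972820282, -0.020999999716877937], [0.515999972820282, 0.11900000274181366], [0.38600000739097595, 0.11999999731779099]] ymax 0.11910580279247293
plain ((0.46032875776290894, 0.2889355719089508), (0.14187836647033691, 0.13000977039337158), 84.36100769042969)
stamped ((0.450669527053833, 0.0496458038687706), (0.1399264633655548, 0.12977568805217743), 89.99540710449219)
c5.png
s2.png
s3.png
s4.png
side1.png
side_18.png
side_20.png
side_21.png
t4.png
t5.png
top1.png
top_18.png
top_20.png
top_21.png
w6.png
w7.png
```

View pics/top_21.png

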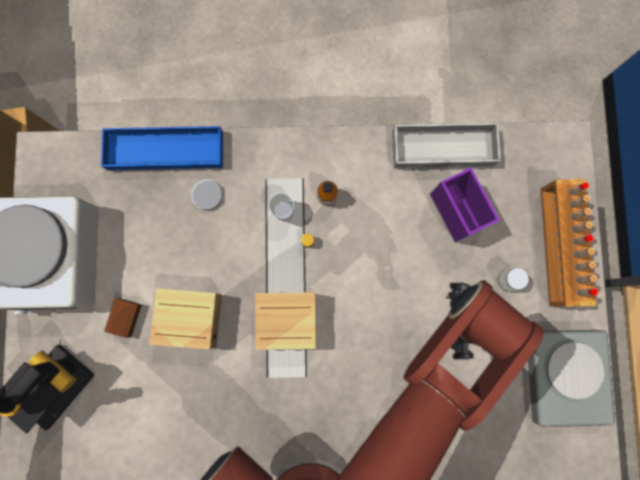

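```bash
python3 -c "
from station import ctrl
print(ctrl.finish_job())"
```

```text
the job is handed in; nothing more can be done
None
```

I tipped both crates towards the robot, pushed the stamped one onto the dispatch strip and handed the job in at about 21 s; the hand-in gives no verdict.

- **Which crate:** the wrist camera showed a plain bottom on the left crate and the ring-and-cross on the right one, so I pushed the right one.
- **Stamped crate:** it lies square across the strip with its centre at about (0.451, 0.050). The strip's middle line is at y ≈ 0.052, so it is about 2 mm off and covers the full width.
- **Plain crate:** it lies with its centre at about (0.460, 0.289), roughly 237 mm from that line.
- **Bystanders and arm:** in the last top picture every bystander is where it started, and the arm was raised clear of everything.

No check failed or disagreed.

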